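# Snap shut the four rim sections of a movement case lid

### The arm

A 7-joint arm with a two-finger parallel gripper is mounted at the origin on the work surface. World frame = base frame: x ahead of the robot, y to its left, z up, the work surface at z = 0. Lengths are in mm, angles in rad, forces in N, time in s.
With the tool pointing down it reaches from about 400 to 875 mm from the base axis. Payload 4.4 kg.
Tool frame: the origin (TCP) lies at the very end of the fingers, on their centre line; the grasp point (between the pads) lies 19 mm behind it; z points along the fingers, y is the direction in which the jaws open and shut (so a half turn about z gives the same grasp; the last joint's range is limited). The gripper opens to 85 mm and grips with 20 to 120 N. Pads are 22 mm wide; open, the fingers measure 114 mm over their backs; the gripper's body (76 mm by 85 mm) begins 54 mm behind the grasp point. The pads swing forward as they close: fully open they stand 13 mm farther back than shut.
Start: joints at [1.122, 0.628, 0.038, 1.517, -0.027, 0.996, -0.02], TCP at [242.816, -602.958, 231.313] pointing down, gripper open.
Joint ranges: [-3.06, 3.06], [-0.37, 2.12], [-1.25, 1.32], [0.18, 2.47], [-1.1, 4.24], [0.23, 1.98], [-2.94, 2.94]. Speed limits (rad/s): [2.57, 2.57, 3.14, 3.14, 3.14, 3.14, 3.14].

### API

Orientations are given as [roll, pitch, yaw] about the fixed x, y, z axes, in that order (R = Rz(yaw) Ry(pitch) Rx(roll)).
In Python, from cell import read_state, get_image, calibration, finish_job gives the robot as it stands. The module is installed in compiled form; this text tells all that it offers.
- The arm moves only by the tool apply_moves, never from a script. Its argument "increments" is a list of rows, each an object of numbers: "tx", "ty", "tz": the shift along the world's x, y, z in m; "rx", "ry", "rz": the turn, a rotation vector about the world's x, y, z in units of 5 degrees (1.0 is 5 degrees); "claw": the finger opening in m, from 0 to 0.0854. In form: [{"tx": .., "ty": .., "tz": .., "rx": .., "ry": .., "rz": .., "claw": ..}, ...]. A call has 1 to 12 rows; each row is the pose to reach, as a shift and turn from the pose commanded when the call began; what a row does not reach only later rows make up. A row lasts 1/10 s, in which the tool goes at most 50 mm and 8.59 degrees, less where a joint would pass 70% of its speed; a pose out of reach is approached as far as the arm can. A call with a gripper value outside its range is refused whole. The fingers move at their own pace and stop on an object; the grip force is fixed at half the most. Time passes only in rows, so rows that repeat a pose let the fingers close. It gives the time, the measured TCP pose, the force and the opening at its end, in the units of the state.
- read_state(): the state, without advancing time (a new reading comes with each control period).
- get_image(name): name is "side" or "top" or "wrist"; returns the picture (480x640x3 uint8, red, green, blue); there is no depth.
- calibration(name): a dict with "camera_matrix" (3x3 intrinsics, pixels), "distortion" ([k1, k2, p1, p2, k3] as OpenCV has them; the pictures are not rectified), "origin" and "attitude" of the camera in the world. Camera axes: x right, y up, looking along -z (the intrinsics and any distortion apply to the point x, -y, -z); pixel columns grow to the right and rows downward; lengths in mm; the calibration is good to about 2 mm. A picture is of the moment at which its call begins: read the wrist's pose just before it. calibration takes no time and is no camera call; for the wrist camera it gives the pose at the moment of the call.
- finish_job(): hands the job in, once; it reports no verdict.
The state is a dict: "clock": time; "qpos": joint angles; "qd": joint speeds; "tau": joint torques, N m; "eef_pos": TCP position; "tool_rot": TCP orientation; "force": force on the tool from outside, world axes, zero at the start; "torque": the same for the moment, N m; "width": finger opening in mm.
Only numpy, scipy, OpenCV 4.12 (cv2) and the standard library are available. Lean on these libraries where they do the work, as an engineer would, in place of code of your own. Each camera call takes 0.05 s, during which the arm holds its last target. There are 200 camera calls.

### The job

Shut the lid of the round movement case that stands on the turntable: press down each of the four sprung-up brass sections of its rim in turn with the fingertips until it snaps fully home and stays down. Press only on the rim, not on the glass window; do not lift or shove the case, and leave everything else on the table and turntable where it lies.

Things in the scene. Friction and masses are not known exactly. Their poses are not given: they have to be found in the camera images.
- turntable: fixed black cast-iron turntable, 300 mm across; origin on the table under its centre; its flat top is 30 mm above the table. It does not turn.
- case: round steel movement case loose on the turntable, off its centre: 160 mm across, 1 kg; origin at the centre of its underside, z up. Its lid: a glass window in a steel bezel, ringed by four brass rim sections of 80 degrees each, 52 to 80 mm from the axis, slits between. Middles of sections 1, 2, 3, 4: the case's own +x, +y, -x, -y. Their flat tops are 59 mm above the underside sprung up, 51 shut.
- window: glass window in the middle of the case's lid, 89 mm across; its top is 47 mm above the case's underside, and the steel bezel around it (radius 44 to 50 mm) is 50 mm above the underside. This frame coincides with the case's (origin at the centre of the case's underside).
- rim1_pad (a point): top centre of the round thumb pad (22 mm across, 2 mm high) in the middle of brass rim section 1, 66 mm from the case's axis along the case's own +x; it moves with the section: 61 mm above the case's underside when sprung up, 53 mm when shut
- rim1 (a joint): how far rim section 1 is pressed straight down, in m: 0 = sprung up (as it starts), 0.008 = fully shut. An over-centre snap: it resists with about 6 N at first (a little more if pushed fast), less as it goes down; past 4 mm it snaps down and stays; let go earlier, it springs back up. Pressing a shut section does no harm.
- rim2_pad (a point): top centre of the round thumb pad (22 mm across, 2 mm high) in the middle of brass rim section 2, 66 mm from the case's axis along the case's own +y; it moves with the section: 61 mm above the case's underside when sprung up, 53 mm when shut
- rim2 (a joint): how far rim section 2 is pressed straight down, in m: 0 = sprung up (as it starts), 0.008 = fully shut. An over-centre snap: it resists with about 6 N at first (a little more if pushed fast), less as it goes down; past 4 mm it snaps down and stays; let go earlier, it springs back up. Pressing a shut section does no harm.
- rim3_pad (a point): top centre of the round thumb pad (22 mm across, 2 mm high) in the middle of brass rim section 3, 66 mm from the case's axis along the case's own -x; it moves with the section: 61 mm above the case's underside when sprung up, 53 mm when shut
- rim3 (a joint): how far rim section 3 is pressed straight down, in m: 0 = sprung up (as it starts), 0.008 = fully shut. An over-centre snap: it resists with about 6 N at first (a little more if pushed fast), less as it goes down; past 4 mm it snaps down and stays; let go earlier, it springs back up. Pressing a shut section does no harm.
- rim4_pad (a point): top centre of the round thumb pad (22 mm across, 2 mm high) in the middle of brass rim section 4, 66 mm from the case's axis along the case's own -y; it moves with the section: 61 mm above the case's underside when sprung up, 53 mm when shut
- rim4 (a joint): how far rim section 4 is pressed straight down, in m: 0 = sprung up (as it starts), 0.008 = fully shut. An over-centre snap: it resists with about 6 N at first (a little more if pushed fast), less as it goes down; past 4 mm it snaps down and stays; let go earlier, it springs back up. Pressing a shut section does no harm.
- movement_plate: flat brass movement plate with drilled holes, 70 x 90 x 4 mm; origin under its middle. Bystander, loose: leave alone.
- spandrel: gilt L-shaped spandrel corner piece, 46 x 46 x 8 mm; origin under its middle. Bystander, loose: leave alone.
- tweezers_case: flat tin tweezers case with a horn handle, 107 x 20 x 12 mm; origin under its middle. Bystander, loose: leave alone.
- mallet: small oak mallet lying on its side, 218 mm long, head 55 x 95 x 55 mm; origin under its middle. Bystander, loose: leave alone.
- screw_jar: glass screw jar with metal cap, 52 mm across, 65 mm tall; origin under its middle. Bystander, loose: leave alone.
- loupe: black eye loupe, 38 mm across, 30 mm tall; origin under its middle. Bystander, loose: leave alone.
- screwdriver: wooden-handled screwdriver lying down, 150 mm long; origin under its middle. Bystander, loose: leave alone.
There are look-alikes about, which are no part of the job. Leave any purple or turquoise look-alike of the case alone.

How it is judged (in metres and radians):
At the end, for the whole second after the job is handed in: All four rim sections stay shut (each pressed down at least 6.5 of its 8 mm) with the robot clear, the case upright and at rest on the turntable within 20 mm of where it stood, and every bystander within 20 mm of where it lay (value of joint each of rim1, rim2, rim3, rim4 above 0.0065 m and distance of each of case, movement_plate, spandrel, tweezers_case, mallet, screw_jar, loupe, screwdriver from where it was at the start of the episode below 0.02 m and angle between case's own z axis and vertical below 0.05 rad and height (world z) of case between 0.025 and 0.035 m and linear speed of case below 0.02 m/s); the robot touches nothing.
It fails at once if the case is lifted off the turntable (more than 8 mm) (height (world z) of case above 0.038 m).
It fails at once if the case is shoved more than 20 mm (distance of case from where it was at the start of the episode above 0.02 m).
It fails at once if the robot presses on the glass window (more than 1 N) (contact force between any of the arm, the fingers and window above 1 N).
It fails at once if a bystander is moved or lifted by more than 20 mm (distance of any of movement_plate, spandrel, tweezers_case, mallet, screw_jar, loupe, screwdriver from where it was at the start of the episode above 0.02 m).
It also fails if it takes over 48 s, if anything falls off the work surface, if the arm or the gripper's body presses on something with over 40 N, if the wrist force passes 120 N, or if a joint passes its speed limit or range.

## Working session

There is one attempt and no reset: what is moved stays moved. The work goes in short steps, Python scripts to look and compute and a tool call to move; the robot and the scene stay as the last step left them, time stands still between calls to the robot, and variables do not carry over. Pictures are saved under pics/ and viewed, about 8 in all and at most 12, crops included, and the job is handed in when it is done.

Besides the shell and the picture viewer there is one more tool, called as name(argument=value, ...) on one line, values as JSON. apply_moves: Moves the arm, as the interface text tells. Its arguments: {"type":"object","properties":{"increments":{"type":"array"}},"required":["increments"]}

```bash
mkdir -p pics; python3 - <<'E'
from cell import *
import cv2, numpy as np
s=read_state(); print({k:np.round(v,3).tolist() for k,v in s.items()})
for n in ("top","side"):
    im=get_image(n); cv2.imwrite(f"pics/{n}0.png",im[:,:,::-1]); c=calibration(n)
    print(n,{k:np.round(v,3).tolist() for k,v in c.items()})
E
```

```text
{'clock': 0.0, 'qpos': [1.122, 0.629, 0.038, 1.518, -0.027, 0.996, -0.02], 'qd': [0.0, 0.001, 0.0, -0.001, 0.002, -0.002, -0.0], 'tau': [-0.0, -56.34, 1.226, -19.344, 0.011, 0.011, -0.0], 'eef_pos': [242.58, -602.346, 230.375], 'tool_rot': [-3.14, 0.0, 0.383], 'force': [1.109, 0.279, -0.214], 'torque': [-0.005, -0.012, -0.048], 'width': 85.244}
top {'camera_matrix': [[460.939, 0.0, 308.241], [0.0, 460.939, 246.627], [0.0, 0.0, 1.0]], 'distortion': [-0.111, 0.0, 0.0, 0.0, 0.0], 'origin': [353.681, 14.235, 1158.206], 'attitude': [0.137, 0.011, -1.592]}
side {'camera_matrix': [[598.49, 0.0, 327.661], [0.0, 598.49, 236.171], [0.0, 0.0, 1.0]], 'distortion': [0.06, 0.0, 0.0, 0.0, 0.0], 'origin': [99.451, 1136.741, 927.887], 'attitude': [0.956, 0.021, -2.827]}
```

View pics/top0.png

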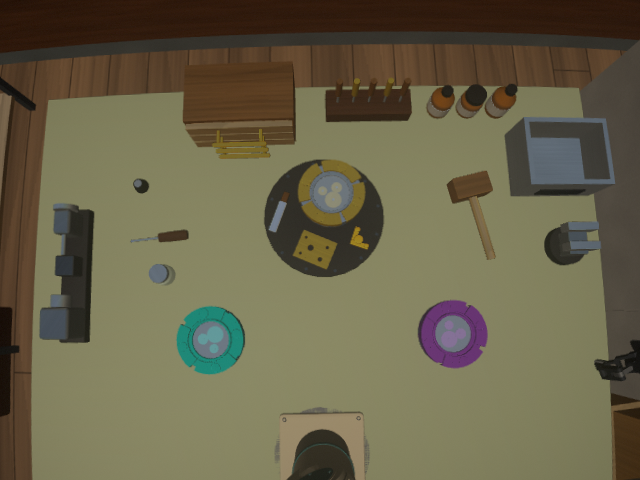

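View pics/side0.png

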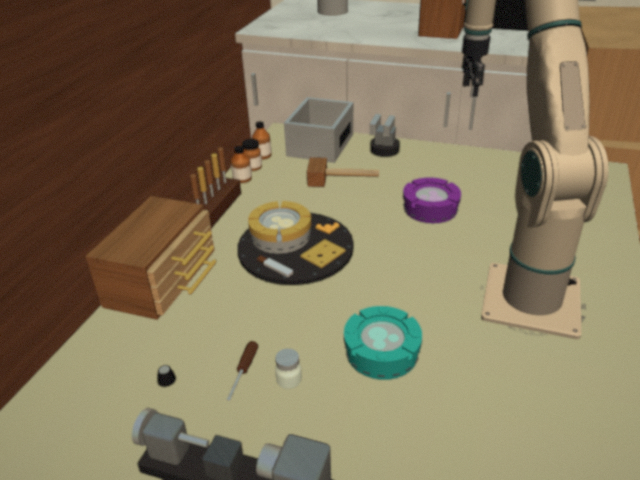

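The top view shows the brass-rimmed case at about (332,193) on the turntable, which is centred near (324,218). The tweezers case (278,212), plate (315,250) and spandrel (359,238) lie on the turntable beside it. The teal and purple look-alikes are well away, and the side view agrees.

```bash
cat > h.py <<'E'
from cell import *
import cv2, numpy as np
from scipy.spatial.transform import Rotation as R
def rays(n,px,c=None):
    c=c or calibration(n)
    u=cv2.undistortPoints(np.float64(px).reshape(-1,1,2),np.float64(c["camera_matrix"]),np.float64(c["distortion"])).reshape(-1,2)
    d=np.c_[u[:,0],-u[:,1],-np.ones(len(u))]
    return np.float64(c["origin"]),R.from_euler("xyz",c["attitude"]).apply(d)
def onplane(n,px,z,c=None):
    o,d=rays(n,px,c); return o+d*((z-o[2])/d[:,2])[:,None]
def project(n,P,c=None):
    c=c or calibration(n)
    p=R.from_euler("xyz",c["attitude"]).inv().apply(np.float64(P)-c["origin"])*[1,-1,-1]
    return cv2.projectPoints(p,np.zeros(3),np.zeros(3),np.float64(c["camera_matrix"]),np.float64(c["distortion"]))[0].reshape(-1,2)
def brass(im):
    h=cv2.cvtColor(im,cv2.COLOR_RGB2HSV); return cv2.inRange(h,(14,120,70),(32,255,255))
E
python3 - <<'E'
from h import *
im=cv2.imread("pics/top0.png")[:,:,::-1].copy()
m=brass(im); m[:150]=0; m[232:]=0; m[:,:290]=0; m[:,375:]=0
c=max(cv2.findContours(m,0,2)[0],key=cv2.contourArea)
P=onplane("top",cv2.convexHull(c).reshape(-1,2),89)
print(cv2.minEnclosingCircle(np.float32(P[:,:2])), cv2.fitEllipse(np.float32(P[:,:2])))
o=im[150:245,260:390]; cv2.imwrite("pics/topc.png",cv2.resize(o,None,fx=6,fy=6,interpolation=cv2.INTER_CUBIC)[:,:,::-1])
E
```

```text
((574.8629760742188, -8.710622787475586), 51.50464630126953) ((578.1868896484375, -10.613945007324219), (46.43048095703125, 100.75409698486328), 155.1568603515625)
```

View pics/topc.png

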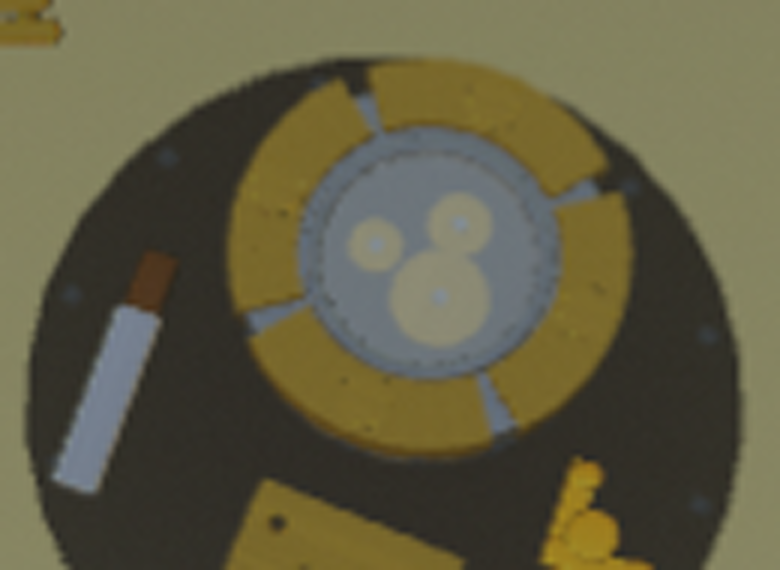

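The four slits are clear in the crop at (367,108), (577,193), (495,405) and (275,317). I'll use them for the centre and the yaw.

```bash
python3 - <<'E'
from h import *
q=np.array([[367,108],[577,193],[495,405],[275,317]])/6+[260,150]-0.4
P=onplane("top",q,87)[:,:2]; c=P.mean(0); v=P-c
print(P.round(1),c,np.degrees(np.arctan2(v[:,1],v[:,0])),np.linalg.norm(v,axis=1))
# outer edge points hand read
e=np.array([[228,240],[632,260],[430,58],[430,452],[325,90],[585,130],[290,400],[570,390]])/6+[260,150]-0.4
E=onplane("top",e,89)[:,:2]
A=np.c_[2*E,np.ones(len(E))]; x=np.linalg.lstsq(A,(E**2).sum(1),rcond=None)[0]
print(x[:2],np.sqrt(x[2]+x[:2]@x[:2]), np.linalg.norm(E-x[:2],axis=1))
E
```

```text
[[693.  -11.3]
 [655.9 -94.3]
 [570.2 -58.7]
 [607.8  27.3]] [631.71696504 -34.26222917] [  20.5184725   -68.0964096  -158.30014184  111.24804958] [65.45836312 64.75130441 66.19594038 66.10254514]
[632.05357639 -34.32062715] 80.19213678504184 [80.02901654 80.79662664 80.74326091 80.50853892 78.96613641 80.79261727
 81.19955425 78.45972034]
```

apply_moves(increments=[{"tx": 0.028,"ty": 0.04,"tz": 0,"claw": 0},{"tx": 0.056,"ty": 0.078,"tz": 0,"claw": 0},{"tx": 0.084,"ty": 0.118,"tz": 0,"claw": 0},{"tx": 0.112,"ty": 0.157,"tz": 0,"claw": 0},{"tx": 0.14,"ty": 0.196,"tz": 0,"claw": 0},{"tx": 0.168,"ty": 0.235,"tz": 0,"claw": 0},{"tx": 0.196,"ty": 0.274,"tz": 0,"claw": 0},{"tx": 0.224,"ty": 0.314,"tz": 0,"claw": 0},{"tx": 0.252,"ty": 0.353,"tz": -0.01,"claw": 0},{"tx": 0.28,"ty": 0.392,"tz": -0.02,"claw": 0},{"tx": 0.308,"ty": 0.432,"tz": -0.03,"claw": 0},{"tx": 0.336,"ty": 0.471,"tz": -0.04,"claw": 0}])

```text
$.increments[0]: bad value
```

apply_moves(increments=[{"tx": 0.028,"ty": 0.04,"tz": 0.0,"rx": 0.0,"ry": 0.0,"rz": 0.0,"claw": 0.0},{"tx": 0.056,"ty": 0.078,"tz": 0.0,"rx": 0.0,"ry": 0.0,"rz": 0.0,"claw": 0.0},{"tx": 0.084,"ty": 0.118,"tz": 0.0,"rx": 0.0,"ry": 0.0,"rz": 0.0,"claw": 0.0},{"tx": 0.112,"ty": 0.157,"tz": 0.0,"rx": 0.0,"ry": 0.0,"rz": 0.0,"claw": 0.0},{"tx": 0.14,"ty": 0.196,"tz": 0.0,"rx": 0.0,"ry": 0.0,"rz": 0.0,"claw": 0.0},{"tx": 0.168,"ty": 0.235,"tz": 0.0,"rx": 0.0,"ry": 0.0,"rz": 0.0,"claw": 0.0},{"tx": 0.196,"ty": 0.274,"tz": 0.0,"rx": 0.0,"ry": 0.0,"rz": 0.0,"claw": 0.0},{"tx": 0.224,"ty": 0.314,"tz": 0.0,"rx": 0.0,"ry": 0.0,"rz": 0.0,"claw": 0.0},{"tx": 0.252,"ty": 0.353,"tz": -0.01,"rx": 0.0,"ry": 0.0,"rz": 0.0,"claw": 0.0},{"tx": 0.28,"ty": 0.392,"tz": -0.02,"rx": 0.0,"ry": 0.0,"rz": 0.0,"claw": 0.0},{"tx": 0.308,"ty": 0.432,"tz": -0.03,"rx": 0.0,"ry": 0.0,"rz": 0.0,"claw": 0.0},{"tx": 0.336,"ty": 0.471,"tz": -0.04,"rx": 0.0,"ry": 0.0,"rz": 0.0,"claw": 0.0}])

```text
clock: 1.3
eef_pos: [579.5, -130.1, 190.7]
tool_rot: [-3.141, 0.0, 0.383]
force: [1.6, -1.2, 0.4]
width: -0.0
```

apply_moves(increments=[{"tx": 0.0265,"ty": 0.0375,"tz": 0.0,"rx": 0.0,"ry": 0.0,"rz": 0.0,"claw": 0.0},{"tx": 0.0265,"ty": 0.0375,"tz": -0.041,"rx": 0.0,"ry": 0.0,"rz": 0.0,"claw": 0.0},{"tx": 0.0265,"ty": 0.0375,"tz": -0.041,"rx": 0.0,"ry": 0.0,"rz": 0.0,"claw": 0.0},{"tx": 0.0265,"ty": 0.0375,"tz": -0.041,"rx": 0.0,"ry": 0.0,"rz": 0.0,"claw": 0.0}])

```text
clock: 1.7
eef_pos: [604.2, -95.3, 149.6]
tool_rot: [-3.141, 0.003, 0.382]
force: [0.1, -0.0, -0.5]
width: 0.1
```

```bash
python3 - <<'E'
from h import *
c=calibration("wrist"); im=get_image("wrist")
s=read_state(); print(s["eef_pos"],s["force"],c["origin"],c["attitude"])
C=np.array([632,-34.3]); a=np.radians([66.3,156.3,-113.7,-23.7])
P=np.c_[C+66*np.c_[np.cos(a),np.sin(a)],np.full(4,91)]
P=np.r_[P,[[*C,77]]]; px=project("wrist",P,c); print(px.round())
o=im[:,:,::-1].copy(); cv2.imwrite("pics/w1raw.png",o)
for p in px: cv2.drawMarker(o,tuple(int(v) for v in p),(0,0,255),0,20,1)
cv2.imwrite("pics/w1.png",o)
E
```

```text
[605.0956677  -95.89601712 150.87971868] [-0.48476111 -0.14562608 -0.68328167] [673.27688467 -67.79335667 291.61802988] [-2.93548879e-01  2.72448918e-04 -1.18912227e+00]
[[151. 101.]
 [171. 263.]
 [321. 264.]
 [323. 102.]
 [246. 185.]]
```

View pics/w1.png

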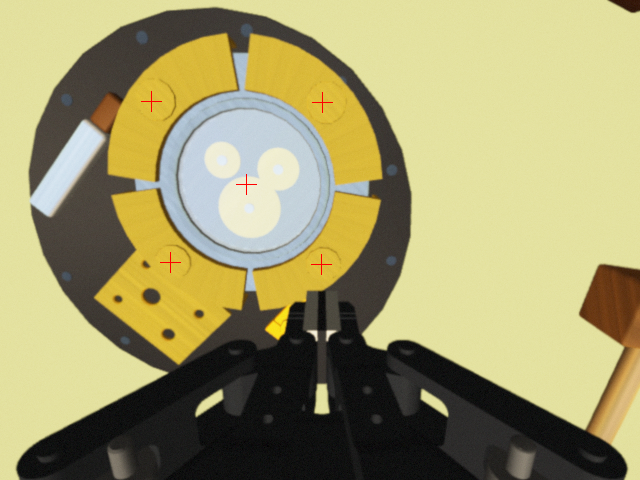

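The close-up shows all four pads (near (157,101), (326,103), (323,263), (173,262)) within about 2 mm of my predicted marks. I'll press the first one now.

apply_moves(increments=[{"tx": 0.0,"ty": 0.0,"tz": -0.03,"rx": 0.0,"ry": 0.0,"rz": 0.0,"claw": 0.0},{"tx": 0.0,"ty": 0.0,"tz": -0.05,"rx": 0.0,"ry": 0.0,"rz": 0.0,"claw": 0.0},{"tx": 0.0,"ty": 0.0,"tz": -0.055,"rx": 0.0,"ry": 0.0,"rz": 0.0,"claw": 0.0},{"tx": 0.0,"ty": 0.0,"tz": -0.058,"rx": 0.0,"ry": 0.0,"rz": 0.0,"claw": 0.0},{"tx": 0.0,"ty": 0.0,"tz": -0.06,"rx": 0.0,"ry": 0.0,"rz": 0.0,"claw": 0.0},{"tx": 0.0,"ty": 0.0,"tz": -0.062,"rx": 0.0,"ry": 0.0,"rz": 0.0,"claw": 0.0},{"tx": 0.0,"ty": 0.0,"tz": -0.063,"rx": 0.0,"ry": 0.0,"rz": 0.0,"claw": 0.0},{"tx": 0.0,"ty": 0.0,"tz": -0.063,"rx": 0.0,"ry": 0.0,"rz": 0.0,"claw": 0.0}])

```text
clock: 2.55
eef_pos: [606.2, -95.0, 88.2]
tool_rot: [3.14, -0.002, 0.382]
force: [0.3, -1.3, 2.0]
width: -0.3
```

apply_moves(increments=[{"tx": 0.0,"ty": 0.0,"tz": -0.001,"rx": 0.0,"ry": 0.0,"rz": 0.0,"claw": 0.0},{"tx": 0.0,"ty": 0.0,"tz": -0.002,"rx": 0.0,"ry": 0.0,"rz": 0.0,"claw": 0.0},{"tx": 0.0,"ty": 0.0,"tz": -0.003,"rx": 0.0,"ry": 0.0,"rz": 0.0,"claw": 0.0},{"tx": 0.0,"ty": 0.0,"tz": -0.004,"rx": 0.0,"ry": 0.0,"rz": 0.0,"claw": 0.0},{"tx": 0.0,"ty": 0.0,"tz": -0.005,"rx": 0.0,"ry": 0.0,"rz": 0.0,"claw": 0.0},{"tx": 0.0,"ty": 0.0,"tz": -0.005,"rx": 0.0,"ry": 0.0,"rz": 0.0,"claw": 0.0}])

```text
clock: 3.15
eef_pos: [606.1, -94.9, 83.2]
tool_rot: [3.14, -0.001, 0.383]
force: [0.6, -0.2, 3.0]
width: -0.0
```

Now at 82.3 commanded. I'll go a little deeper to bottom it out, reading the force.

apply_moves(increments=[{"tx": 0.0,"ty": 0.0,"tz": -0.001,"rx": 0.0,"ry": 0.0,"rz": 0.0,"claw": 0.0},{"tx": 0.0,"ty": 0.0,"tz": -0.002,"rx": 0.0,"ry": 0.0,"rz": 0.0,"claw": 0.0},{"tx": 0.0,"ty": 0.0,"tz": -0.002,"rx": 0.0,"ry": 0.0,"rz": 0.0,"claw": 0.0},{"tx": 0.0,"ty": 0.0,"tz": -0.002,"rx": 0.0,"ry": 0.0,"rz": 0.0,"claw": 0.0}])

```text
clock: 3.55
eef_pos: [607.9, -96.3, 83.0]
tool_rot: [3.137, -0.005, 0.382]
force: [3.3, -0.5, 5.7]
width: 0.2
```

apply_moves(increments=[{"tx": 0.0,"ty": 0.0,"tz": 0.03,"rx": 0.0,"ry": 0.0,"rz": 0.0,"claw": 0.0},{"tx": 0.044,"ty": 0.017,"tz": 0.03,"rx": 0.0,"ry": 0.0,"rz": 0.0,"claw": 0.0},{"tx": 0.087,"ty": 0.034,"tz": 0.03,"rx": 0.0,"ry": 0.0,"rz": 0.0,"claw": 0.0},{"tx": 0.087,"ty": 0.034,"tz": 0.03,"rx": 0.0,"ry": 0.0,"rz": 0.0,"claw": 0.0},{"tx": 0.087,"ty": 0.034,"tz": 0.017,"rx": 0.0,"ry": 0.0,"rz": 0.0,"claw": 0.0},{"tx": 0.087,"ty": 0.034,"tz": 0.012,"rx": 0.0,"ry": 0.0,"rz": 0.0,"claw": 0.0},{"tx": 0.087,"ty": 0.034,"tz": 0.009,"rx": 0.0,"ry": 0.0,"rz": 0.0,"claw": 0.0},{"tx": 0.087,"ty": 0.034,"tz": 0.007,"rx": 0.0,"ry": 0.0,"rz": 0.0,"claw": 0.0},{"tx": 0.087,"ty": 0.034,"tz": 0.005,"rx": 0.0,"ry": 0.0,"rz": 0.0,"claw": 0.0},{"tx": 0.087,"ty": 0.034,"tz": 0.003,"rx": 0.0,"ry": 0.0,"rz": 0.0,"claw": 0.0},{"tx": 0.087,"ty": 0.034,"tz": 0.001,"rx": 0.0,"ry": 0.0,"rz": 0.0,"claw": 0.0},{"tx": 0.087,"ty": 0.034,"tz": 0.001,"rx": 0.0,"ry": 0.0,"rz": 0.0,"claw": 0.0}])

```text
clock: 4.75
eef_pos: [694.3, -61.2, 83.2]
tool_rot: [3.139, -0.004, 0.382]
force: [0.0, -0.7, 1.5]
width: 0.1
```

apply_moves(increments=[{"tx": 0.0,"ty": 0.0,"tz": 0.0,"rx": 0.0,"ry": 0.0,"rz": 0.0,"claw": 0.0},{"tx": 0.0,"ty": 0.0,"tz": 0.0,"rx": 0.0,"ry": 0.0,"rz": 0.0,"claw": 0.0}])

```text
clock: 4.95
eef_pos: [694.4, -61.1, 83.2]
tool_rot: [3.139, -0.004, 0.382]
force: [1.9, -1.1, 13.3]
width: 0.5
```

apply_moves(increments=[{"tx": 0.0,"ty": 0.0,"tz": 0.03,"rx": 0.0,"ry": 0.0,"rz": 0.0,"claw": 0.0},{"tx": -0.017,"ty": 0.044,"tz": 0.03,"rx": 0.0,"ry": 0.0,"rz": 0.0,"claw": 0.0},{"tx": -0.034,"ty": 0.087,"tz": 0.03,"rx": 0.0,"ry": 0.0,"rz": 0.0,"claw": 0.0},{"tx": -0.034,"ty": 0.087,"tz": 0.03,"rx": 0.0,"ry": 0.0,"rz": 0.0,"claw": 0.0},{"tx": -0.034,"ty": 0.087,"tz": 0.016,"rx": 0.0,"ry": 0.0,"rz": 0.0,"claw": 0.0},{"tx": -0.034,"ty": 0.087,"tz": 0.011,"rx": 0.0,"ry": 0.0,"rz": 0.0,"claw": 0.0},{"tx": -0.034,"ty": 0.087,"tz": 0.008,"rx": 0.0,"ry": 0.0,"rz": 0.0,"claw": 0.0},{"tx": -0.034,"ty": 0.087,"tz": 0.006,"rx": 0.0,"ry": 0.0,"rz": 0.0,"claw": 0.0},{"tx": -0.034,"ty": 0.087,"tz": 0.004,"rx": 0.0,"ry": 0.0,"rz": 0.0,"claw": 0.0},{"tx": -0.034,"ty": 0.087,"tz": 0.002,"rx": 0.0,"ry": 0.0,"rz": 0.0,"claw": 0.0},{"tx": -0.034,"ty": 0.087,"tz": 0.0,"rx": 0.0,"ry": 0.0,"rz": 0.0,"claw": 0.0},{"tx": -0.034,"ty": 0.087,"tz": 0.0,"rx": 0.0,"ry": 0.0,"rz": 0.0,"claw": 0.0}])

```text
clock: 6.15
eef_pos: [660.5, 26.8, 83.2]
tool_rot: [3.141, -0.005, 0.383]
force: [0.6, 3.5, 14.6]
width: 0.1
```

apply_moves(increments=[{"tx": 0.0,"ty": 0.0,"tz": 0.0,"rx": 0.0,"ry": 0.0,"rz": 0.0,"claw": 0.0},{"tx": 0.0,"ty": 0.0,"tz": 0.0,"rx": 0.0,"ry": 0.0,"rz": 0.0,"claw": 0.0}])

```text
clock: 6.35
eef_pos: [660.6, 27.0, 83.2]
tool_rot: [3.14, -0.005, 0.383]
force: [1.4, 0.5, 2.7]
width: -0.0
```

apply_moves(increments=[{"tx": 0.0,"ty": 0.0,"tz": 0.03,"rx": 0.0,"ry": 0.0,"rz": 0.0,"claw": 0.0},{"tx": -0.044,"ty": -0.017,"tz": 0.03,"rx": 0.0,"ry": 0.0,"rz": 0.0,"claw": 0.0},{"tx": -0.087,"ty": -0.034,"tz": 0.03,"rx": 0.0,"ry": 0.0,"rz": 0.0,"claw": 0.0},{"tx": -0.087,"ty": -0.034,"tz": 0.03,"rx": 0.0,"ry": 0.0,"rz": 0.0,"claw": 0.0},{"tx": -0.087,"ty": -0.034,"tz": 0.016,"rx": 0.0,"ry": 0.0,"rz": 0.0,"claw": 0.0},{"tx": -0.087,"ty": -0.034,"tz": 0.011,"rx": 0.0,"ry": 0.0,"rz": 0.0,"claw": 0.0},{"tx": -0.087,"ty": -0.034,"tz": 0.008,"rx": 0.0,"ry": 0.0,"rz": 0.0,"claw": 0.0},{"tx": -0.087,"ty": -0.034,"tz": 0.006,"rx": 0.0,"ry": 0.0,"rz": 0.0,"claw": 0.0},{"tx": -0.087,"ty": -0.034,"tz": 0.004,"rx": 0.0,"ry": 0.0,"rz": 0.0,"claw": 0.0},{"tx": -0.087,"ty": -0.034,"tz": 0.002,"rx": 0.0,"ry": 0.0,"rz": 0.0,"claw": 0.0},{"tx": -0.087,"ty": -0.034,"tz": 0.0,"rx": 0.0,"ry": 0.0,"rz": 0.0,"claw": 0.0},{"tx": -0.087,"ty": -0.034,"tz": 0.0,"rx": 0.0,"ry": 0.0,"rz": 0.0,"claw": 0.0}])

```text
clock: 7.55
eef_pos: [572.7, -7.0, 83.1]
tool_rot: [3.141, -0.003, 0.383]
force: [-4.0, 1.9, 25.3]
width: -0.1
```

apply_moves(increments=[{"tx": 0.0,"ty": 0.0,"tz": 0.0,"rx": 0.0,"ry": 0.0,"rz": 0.0,"claw": 0.0},{"tx": 0.0,"ty": 0.0,"tz": 0.0,"rx": 0.0,"ry": 0.0,"rz": 0.0,"claw": 0.0}])

```text
clock: 7.75
eef_pos: [573.1, -7.0, 83.1]
tool_rot: [3.141, -0.004, 0.383]
force: [2.5, -0.2, 4.2]
width: 0.3
```

Next I lift clear, then back toward the robot and up, so that the cameras can check.

apply_moves(increments=[{"tx": 0.0,"ty": 0.0,"tz": 0.03,"rx": 0.0,"ry": 0.0,"rz": 0.0,"claw": 0.0},{"tx": 0.0,"ty": -0.02,"tz": 0.07,"rx": 0.0,"ry": 0.0,"rz": 0.0,"claw": 0.0},{"tx": 0.0,"ty": -0.06,"tz": 0.09,"rx": 0.0,"ry": 0.0,"rz": 0.0,"claw": 0.0},{"tx": 0.0,"ty": -0.1,"tz": 0.09,"rx": 0.0,"ry": 0.0,"rz": 0.0,"claw": 0.0},{"tx": 0.0,"ty": -0.1,"tz": 0.09,"rx": 0.0,"ry": 0.0,"rz": 0.0,"claw": 0.0},{"tx": 0.0,"ty": -0.1,"tz": 0.09,"rx": 0.0,"ry": 0.0,"rz": 0.0,"claw": 0.0}])

```text
clock: 8.35
eef_pos: [571.1, -108.7, 171.2]
tool_rot: [3.142, -0.0, 0.38]
force: [0.5, 0.7, 1.1]
width: -0.2
```

```bash
python3 - <<'E'
from h import *
s=read_state(); print(s["clock"],s["eef_pos"],s["force"])
c=calibration("wrist"); im=get_image("wrist"); b=get_image("side")
C=np.array([632,-34.3]); a=np.radians([66.3,156.3,-113.7,-23.7])
P=np.c_[C+66*np.c_[np.cos(a),np.sin(a)],np.full(4,83)]
o=im[:,:,::-1].copy()
for p in project("wrist",P,c): cv2.drawMarker(o,tuple(int(v) for v in p),(0,0,255),0,20,1)
s0=cv2.imread("pics/side0.png")
f=lambda i:cv2.resize(i[185:290,225:365],(400,300),interpolation=cv2.INTER_CUBIC)
cv2.imwrite("pics/end.png",np.vstack([cv2.resize(o,(400,300)),f(b[:,:,::-1])])); 
cv2.imwrite("pics/end2.png",np.hstack([np.vstack([f(s0),f(b[:,:,::-1])]),cv2.resize(o,(400,600))[:600]]) if 0 else np.hstack([np.vstack([f(s0),f(b[:,:,::-1])]),np.vstack([cv2.resize(o,(400,300)),cv2.resize(b[:,:,::-1],(400,300))])]))
E
```

```text
8.35 [ 571.07412247 -108.66733714  171.2387955 ] [0.46316752 0.66581332 1.0606195 ]
```

View pics/end2.png

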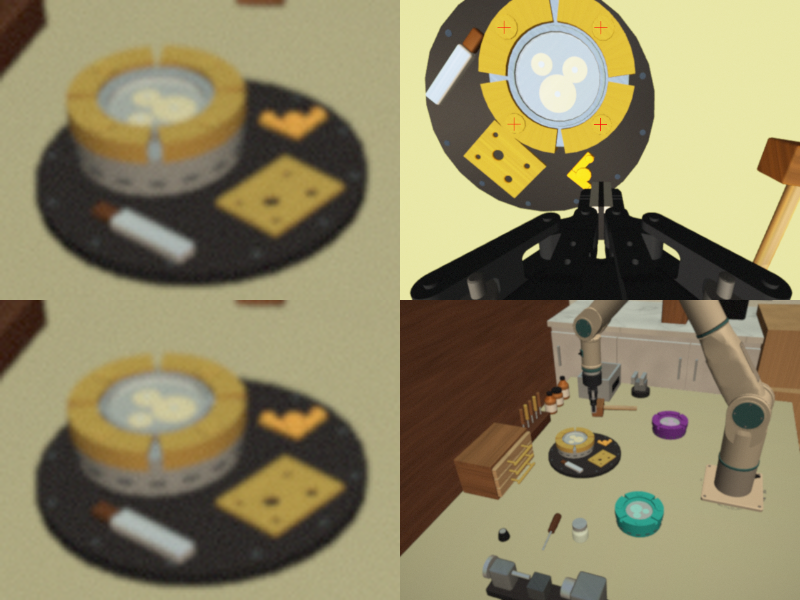

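The side crops, before above and after below, show the whole rim sitting lower and level. The back edge moved from row 45 to row 53. The case has not moved, the pads line up with the shut-height marks in the wrist view, and the bystanders look unmoved.

```bash
python3 -c "
from cell import *
print(finish_job())"
```

```text
the job is handed in; nothing more can be done
None
```

All four rim sections are pressed shut and the job is handed in, at about 8.5 s of the 48 s allowed. `finish_job` reports no verdict, so the result rests on my own checks.

I found the case at about (632, −34) mm from the slits between the rim sections in the top picture. A close wrist picture then showed the pads within about 2 mm of where I expected them. I pressed each thumb pad in turn with the fingers closed.

- **Presses:** each one bottomed out with the fingertips at 83.0 to 83.2 mm, which matches the 83 mm shut height of the pads. The highest force I read was about 25 N. The wrist force was noisy, so I relied on height rather than on feeling the snap.
- **After lifting clear:** the side picture shows the whole rim lower and level all round. In the wrist picture the pads line up with the marks I drew for shut height.
- **Case and bystanders:** the case showed no visible shift and the other pieces looked unmoved. I judged this by eye from the pictures and did not measure it.
- **Glass window:** I aimed only at the pads, and the fingertips never went below about 6 mm above the glass.

No check failed or disagreed. My first move call was refused for "bad value" and went through once every field was written out in full.

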